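# Move the tall gel cassette from the slotted rack to the soaking trough

### The job

Pull the one tall gel cassette straight up out of its slot in the rack by its top edge and put it in the steel soaking trough, standing on its lower edge as it did in the rack (it may lean on the trough's wall). Lower it all the way to the trough's floor before you let go, and leave the two short cassettes standing in their slots.

Things in the scene. Friction and masses are not known exactly. Their poses are not given: they have to be found in the camera images.
- tall_cassette: The tall gel cassette: flat rigid white plastic plate with grey window faces, 8 mm thick (its x), 100 wide (its y), 140 tall (its z, up), 0.1-0.2 kg. Origin: centre of its lower edge. Stands upright, 2 mm play per face, in one of three parallel slots of a fixed grey rack, lower edge 8 mm and top edge 148 mm above the bench: 83 mm out of the rack, 50 above the short ones' tops.
- short_cassette_a: A short gel cassette, to leave alone: same look, 8 mm thick (x), 100 wide (y), 90 tall (z). Origin: centre of its lower edge. In another slot of the rack, top edge 98 mm above the bench. Rack: 150 mm along x by 118 along y, 65 tall, floor 8 thick; slots 45 mm apart along x, gripping only the outer 14 mm of each side of a plate, open at the top.
- short_cassette_b: The second short gel cassette, to leave alone: same as the other short one, in the remaining slot of the same rack. Which of the three cassettes is in which slot varies.
- trough: Soaking trough: plain steel open-topped box, fixed, outside 52 mm (its x) by 152 (its y) by 75 tall, walls and floor 6 thick, inside 40 x 140. Origin: centre of its underside; z up. The tall cassette fits with its width along y, either way round; let go, it stands or leans up to 30 degrees. Other bystanders, up to 150 mm tall, stand 0.7 m or more from the robot axis, clear of rack and trough.
Mind the look-alikes: they are no part of the job. Leave any purple or yellow look-alike of the tall_cassette alone.

How it is judged (in metres and radians):
On the way:
1. the tall cassette has been drawn up clear of the rack, still upright (height (world z) of tall_cassette above 0.075 m and angle between tall_cassette's own z axis and vertical below 0.6 rad), for 0.1 s.
At the end, for the whole second after the job is handed in: The tall cassette stands at rest in the trough, let go: its lower edge on the inner floor (origin inside the trough and less than 20 mm above the trough's underside), upright or leaning no more than 40 degrees; both short cassettes are within 20 mm of where they began and upright within 14 degrees (x of tall_cassette in the frame of trough between -0.022 and 0.022 m and y of tall_cassette in the frame of trough between -0.03 and 0.03 m and z of tall_cassette in the frame of trough below 0.02 m and angle between tall_cassette's own z axis and vertical below 0.7 rad and linear speed of tall_cassette below 0.03 m/s and distance of each of short_cassette_a, short_cassette_b from where it was at the start of the episode below 0.02 m and angle between each of short_cassette_a, short_cassette_b's own z axis and vertical below 0.25 rad); the robot touches nothing.
It fails at once if the tall cassette is dropped: let go with its lower edge more than 35 mm above the bench (about 29 mm above the trough's floor) (height (world z) of tall_cassette above 0.035 m and contact force between tall_cassette and the fingers below 0.05 N).
It fails at once if a short cassette is moved more than 30 mm, out of its slot (distance of any of short_cassette_a, short_cassette_b from where it was at the start of the episode above 0.03 m).
It also fails if it takes over 48 s, if anything falls off the work surface, if the arm or the gripper's body presses on something with over 40 N, if the wrist force passes 120 N, or if a joint passes its speed limit or range.

### The arm

A 6-joint arm with a two-finger parallel gripper is mounted at the origin on the work surface. World frame = base frame: x ahead of the robot, y to its left, z up, the work surface at z = 0. Lengths are in m, angles in degrees, forces in N, time in s.
With the tool pointing down it reaches from about 0.3 to 0.75 m from the base axis. Payload 8.5 kg.
Tool frame: the origin (TCP) lies between the finger pads; the fingertips stand 25 mm ahead of it and the grasp point (between the pads) lies 6 mm ahead of it; x points along the fingers, y is the direction in which the jaws open and shut, and the axes are right-handed (so a half turn about x gives the same grasp; the last joint's range is limited). The gripper opens to 85 mm and grips with 20 to 120 N. Pads are 22 mm wide; open, the fingers measure 114 mm over their backs; the gripper's body (76 mm by 85 mm) begins 54 mm behind the grasp point. The pads swing forward as they close: fully open they stand 13 mm farther back than shut.
Start: joints at [-88.482, 21.807, 74.336, -0, 83.858, -12.336], TCP at [0.132, -0.534, 0.256] pointing down, gripper open.
Joint ranges: [-178.18, 178.18], [-50.72, 133.34], [12.68, 142.11], [-81.47, 261.47], [9.98, 163.14], [-165.26, 165.26]. Speed limits (degrees/s): [136.94, 136.94, 180, 180, 180, 180].

### API

Orientations are given as a 3x3 rotation matrix whose columns are the frame's x, y, z axes.
In Python, from rig import sensors, get_image, workorder gives the robot as it stands.
- The arm moves only by the tool arm_command, never from a script. Its argument "plan" is a list that holds one entry, the list of rows, each a list of 6 numbers: the shift along the tool's x, y, z in units of 25 mm (1.0 is 25 mm), then the turn, a rotation vector about the tool's x, y, z in units of 6 degrees (1.0 is 6 degrees). In form: [[[dx, dy, dz, ax, ay, az], ...]]. A call has 1 to 10 rows; each row is the pose to reach, as a shift and turn from the pose commanded when the call began, along the tool's axes at that moment; what a row does not reach only later rows make up. A row lasts 1/10 s, in which the tool goes at most 50 mm and 8.59 degrees, less where a joint would pass 70% of its speed; a pose out of reach is approached as far as the arm can. A call with a gripper value outside its range is refused whole. "jaw" is the closure, from 0 (fully open) to 1 (shut), set as the call begins (left out, the last holds). The fingers move at their own pace and stop on an object; "newtons" is the grip in N (left out, the last holds). Time passes only in rows, so rows that repeat a pose let the fingers close. It gives the time, the measured TCP pose, the force and the opening at its end, in the units of the state.
- sensors.observe(): the state, without advancing time (a new reading comes with each control period).
- get_image(name): name is "side" or "top"; returns a dict with "img" (400x640x3 uint8, red, green, blue), "fx", "fy", "cx", "cy" (pixels), "dist" ([k1, k2, p1, p2, k3] as OpenCV has them; the pictures are not rectified), "T" (4x4, takes a point from camera to world coordinates). Camera axes: x right, y up, looking along -z (the intrinsics and any distortion apply to the point x, -y, -z); pixel columns grow to the right and rows downward; lengths in m; the calibration is good to about 2 mm. A picture is of the moment at which its call begins. There is no depth.
- workorder.close_job(): hands the job in, once; it reports no verdict.
The state is a dict: "time_s": time; "q": joint angles; "qvel": joint speeds; "joint_efforts": joint torques, N m; "position": TCP position; "tool_rot": TCP orientation; "ft_force": force on the tool from outside, world axes, zero at the start; "wrist_torque": the same for the moment, N m; "grip_width": finger opening in m.
Only numpy, scipy, OpenCV 4.12 (cv2) and the standard library are available. Lean on these libraries where they do the work, as an engineer would, in place of code of your own. Each camera call takes 0.05 s, during which the arm holds its last target. There are 200 camera calls.

## Working session

There is one attempt and no reset: what is moved stays moved. The work goes in short steps, Python scripts to look and compute and a tool call to move; the robot and the scene stay as the last step left them, time stands still between calls to the robot, and variables do not carry over. Pictures are saved under pics/ and viewed, about 8 in all and at most 12, crops included, and the job is handed in when it is done.

Besides the shell and the picture viewer there is one more tool, called after "Call:" by a JSON object that holds its "method" and its "body". arm_command: Moves the arm, as the interface text tells. Its arguments: {"type":"object","properties":{"plan":{"type":"array","items":{"type":"array","items":{"type":"array","items":{"type":"number"}}}},"jaw":{"type":"number"},"newtons":{"type":"number"}},"required":["plan"]}

```bash
mkdir -p pics; cat > h.py <<'E'
import numpy as np, cv2
from rig import sensors, get_image
def ray(c,u,v):
    K=np.array([[c['fx'],0,c['cx']],[0,c['fy'],c['cy']],[0,0,1.]])
    p=cv2.undistortPoints(np.array([[[u,v]]],float),K,np.array(c['dist'],float))[0,0]
    T=np.array(c['T']); d=T[:3,:3]@np.array([p[0],-p[1],-1]); return T[:3,3],d
def onz(c,u,v,z):
    o,d=ray(c,u,v); return o+d*(z-o[2])/d[2]
def proj(c,P):
    T=np.array(c['T']); q=T[:3,:3].T@(np.array(P,float)-T[:3,3]); q=np.array([q[0],-q[1],-q[2]])
    K=np.array([[c['fx'],0,c['cx']],[0,c['fy'],c['cy']],[0,0,1.]])
    return cv2.projectPoints(q.reshape(1,1,3),np.zeros(3),np.zeros(3),K,np.array(c['dist'],float))[0].ravel()
E
python3 - <<'E'
from h import *
for n in ('top','side'):
    c=get_image(n); cv2.imwrite(f'pics/{n}0.png',c['img'][:,:,::-1]); print(n,np.round(c['T'],3).tolist(),c['fx'],c['dist'])
s=sensors.observe(); print(s)
E
```

```text
top [[0.028, 0.99, -0.138, 0.407], [-0.999, 0.025, -0.026, 0.016], [-0.022, 0.139, 0.99, 0.754], [0.0, 0.0, 0.0, 1.0]] 390.54595657446214 [-0.08746018  0.          0.          0.          0.        ]
side [[-0.976, 0.169, -0.137, 0.356], [-0.217, -0.721, 0.658, 0.666], [0.013, 0.672, 0.741, 0.786], [0.0, 0.0, 0.0, 1.0]] 437.3662580803074 [0.00197405 0.         0.         0.         0.        ]
{'time_s': 0.1, 'q': array([-8.84808613e+01,  2.18357989e+01,  7.43786216e+01, -6.73323734e-04,
        8.38585749e+01, -1.23342693e+01]), 'qvel': array([ 0.03276312, -0.0953739 , -0.15553191, -0.01876411,  0.02343192,
        0.02992755]), 'joint_efforts': array([ 2.31253718e-03, -4.49223590e+01, -2.31658888e+01, -3.02132903e-04,
        3.62102801e-03,  1.30072380e-06]), 'position': array([ 0.13169407, -0.53376219,  0.25579651]), 'tool_rot': array([[-4.54552847e-05,  2.39439792e-01, -9.70911213e-01],
       [ 1.27325290e-03, -9.70910413e-01, -2.39439655e-01],
       [-9.99999188e-01, -1.24709931e-03, -2.60734400e-04]]), 'ft_force': array([ 0.41662406,  0.29207832, -1.106253  ]), 'wrist_torque': array([0.02051146, 0.02407507, 0.00113131]), 'grip_width': 0.08534355748531473}
```

View pics/top0.png

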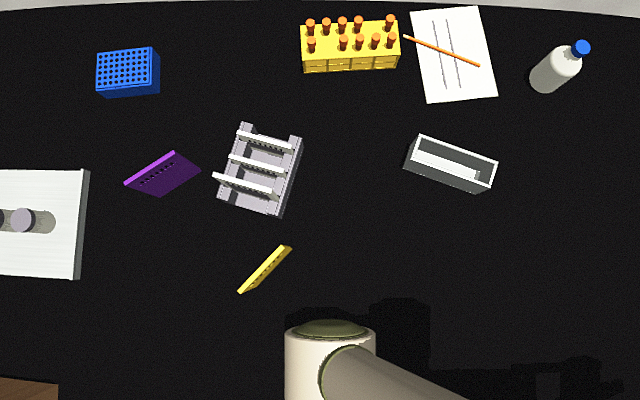

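View pics/side0.png

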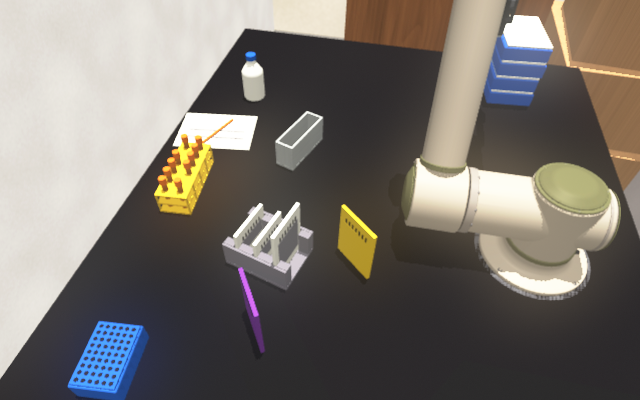

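The tall cassette is in the slot nearest the robot: its top edge runs about (214,177)-(280,192) in the top view and (275,262)-(300,206) in the side view. The trough is at about (450,163) in the top view. The yellow look-alike at (265,270) is close by.

```bash
python3 - <<'E'
from h import *
c=get_image('top'); s=get_image('side')
def blobs(c,roi,th,z):
    x0,y0,x1,y1=roi; g=c['img'].min(2)[y0:y1,x0:x1]
    m=(g>th).astype(np.uint8)
    for k in cv2.findContours(m,cv2.RETR_EXTERNAL,cv2.CHAIN_APPROX_NONE)[0]:
        if cv2.contourArea(k)<60: continue
        r=cv2.minAreaRect(k); b=cv2.boxPoints(r)+[x0,y0]
        print(th,np.round(b).tolist(),[np.round(onz(c,*p,z)[:2],3).tolist() for p in b])
for th in (170,200,225): print('rack'); blobs(c,(200,110,310,225),th,.148)
for th in (60,100): print('trough'); blobs(c,(395,120,510,205),th,.075)
for th in (170,200): print('side rack'); blobs(s,(215,190,325,295),th,.148)
for th in (60,100): print('side trough');blobs(s,(265,105,335,175),th,.075)
a=cv2.resize(c['img'][105:225,200:310,::-1],None,fx=4,fy=4); b=cv2.resize(c['img'][125:205,395:505,::-1],None,fx=3,fy=4)
cv2.imwrite('pics/c1.png',np.hstack([a,np.vstack([b,np.zeros((160,330,3),np.uint8)])]))
E
```

```text
rack
170 [[216.0, 197.0], [220.0, 184.0], [231.0, 188.0], [227.0, 200.0]] [[0.492, 0.193], [0.512, 0.188], [0.506, 0.17], [0.486, 0.175]]
170 [[205.0, 195.0], [230.0, 116.0], [301.0, 138.0], [276.0, 217.0]] [[0.494, 0.211], [0.626, 0.179], [0.591, 0.061], [0.461, 0.096]]
rack
200 [[212.0, 176.0], [216.0, 161.0], [275.0, 178.0], [271.0, 193.0]] [[0.525, 0.203], [0.55, 0.197], [0.523, 0.1], [0.499, 0.106]]
200 [[216.0, 196.0], [240.0, 119.0], [301.0, 138.0], [277.0, 215.0]] [[0.493, 0.194], [0.62, 0.163], [0.59, 0.062], [0.465, 0.095]]
200 [[236.0, 133.0], [238.0, 128.0], [292.0, 143.0], [290.0, 149.0]] [[0.596, 0.168], [0.606, 0.166], [0.582, 0.076], [0.572, 0.078]]
rack
225 [[212.0, 176.0], [213.0, 171.0], [272.0, 188.0], [270.0, 193.0]] [[0.525, 0.203], [0.533, 0.201], [0.508, 0.105], [0.499, 0.107]]
225 [[228.0, 157.0], [229.0, 153.0], [284.0, 168.0], [282.0, 173.0]] [[0.556, 0.178], [0.564, 0.177], [0.54, 0.088], [0.532, 0.089]]
225 [[236.0, 133.0], [237.0, 128.0], [292.0, 143.0], [290.0, 149.0]] [[0.597, 0.168], [0.606, 0.166], [0.581, 0.076], [0.572, 0.078]]
trough
60 [[402.0, 1
[... 1212 characters left out ...]
, 0.255]]
200 [[246.0, 240.0], [272.0, 205.0], [281.0, 212.0], [255.0, 247.0]] [[0.575, 0.216], [0.552, 0.124], [0.53, 0.137], [0.554, 0.228]]
200 [[231.0, 234.0], [258.0, 201.0], [263.0, 205.0], [236.0, 238.0]] [[0.605, 0.211], [0.582, 0.12], [0.57, 0.127], [0.594, 0.217]]
200 [[269.0, 237.0], [296.0, 201.0], [300.0, 204.0], [273.0, 240.0]] [[0.535, 0.2], [0.509, 0.103], [0.5, 0.108], [0.527, 0.205]]
side trough
60 [[248.0, 146.0], [316.0, 104.0], [339.0, 142.0], [272.0, 184.0]] [[0.688, -0.112], [0.563, -0.326], [0.47, -0.181], [0.593, 0.001]]
side trough
100 [[265.0, 150.0], [311.0, 105.0], [334.0, 128.0], [288.0, 174.0]] [[0.643, -0.107], [0.576, -0.321], [0.493, -0.234], [0.566, -0.04]]
```

View pics/c1.png

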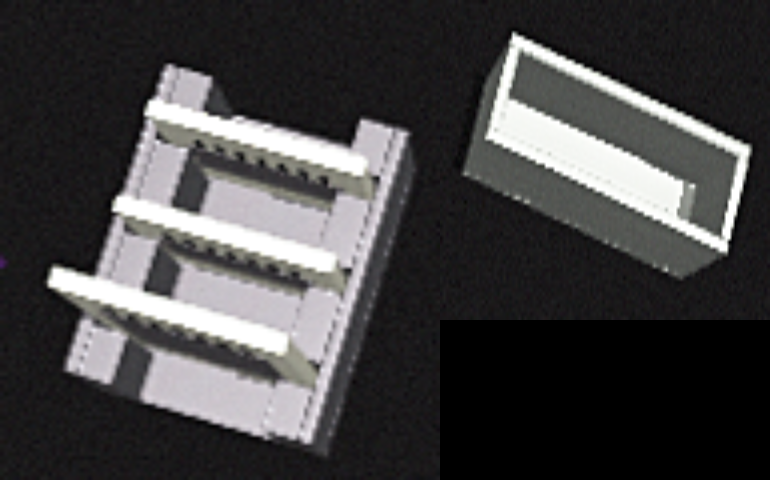

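The crop shows the tall plate's top edge and the trough rim cleanly. Measured:

| Item | Centre (x, y) | Width or long axis | Check |
|---|---|---|---|
| Tall cassette, top edge | (0.517, 0.154) | about 75° | Both views agree to 2 mm |
| Trough rim | (0.578, -0.210) | about 71° | Sizes 53 x 154 mm, as given |

Moving over the cassette at the current height.

Call:
{"method": "arm_command", "body": {"plan": [[[0,-23.0,-21.5,-10.2,0,0],[0,-23.0,-21.5,-10.2,0,0],[0,-23.0,-21.5,-10.2,0,0],[0,-23.0,-21.5,-10.2,0,0],[0,-23.0,-21.5,-10.2,0,0],[0,-23.0,-21.5,-10.2,0,0],[0,-23.0,-21.5,-10.2,0,0],[0,-23.0,-21.5,-10.2,0,0],[0,-23.0,-21.5,-10.2,0,0],[0,-23.0,-21.5,-10.2,0,0]]], "jaw": 0, "newtons": 50}}

```text
time_s: 1.2
position: [0.3762, -0.0956, 0.2565]
tool_rot: [[0.001, 0.966, -0.258], [-0.0, -0.258, -0.966], [-1.0, 0.001, 0.0]]
ft_force: [1.1, -1.3, 0.4]
grip_width: 0.085
```

Call:
{"method": "arm_command", "body": {"plan": [[[0,2.6,-10.5,0,0,0],[0,2.6,-10.5,0,0,0],[0,2.6,-10.5,0,0,0],[0,2.6,-10.5,0,0,0],[0,2.6,-10.5,0,0,0],[0,2.6,-10.5,0,0,0],[0,2.6,-10.5,0,0,0],[0,2.6,-10.5,0,0,0],[0,2.6,-10.5,0,0,0]]]}}

```text
time_s: 2.1
position: [0.5059, 0.1384, 0.2564]
tool_rot: [[-0.0, 0.966, -0.259], [-0.0, -0.259, -0.966], [-1.0, -0.0, 0.0]]
ft_force: [-0.5, -0.8, 0.1]
grip_width: 0.085
```

Call:
{"method": "arm_command", "body": {"plan": [[[0,0.25,-0.7,0,0,0],[1.5,0.25,-0.7,0,0,0],[2.5,0.25,-0.7,0,0,0],[3.2,0.25,-0.7,0,0,0],[3.2,0.25,-0.7,0,0,0],[3.2,0.25,-0.7,0,0,0]]]}}

```text
time_s: 2.7
position: [0.517, 0.1538, 0.1772]
tool_rot: [[0.001, 0.966, -0.259], [0.0, -0.259, -0.966], [-1.0, 0.001, -0.0]]
ft_force: [-0.0, 0.7, 1.0]
grip_width: 0.0852
```

```bash
python3 - <<'E'
from h import *
s=get_image('side'); c=get_image('top')
print(sensors.observe()['position'])
a=cv2.resize(s['img'][150:300,205:335,::-1],None,fx=3,fy=3); b=cv2.resize(c['img'][100:250,200:330,::-1],None,fx=3,fy=3)
cv2.imwrite('pics/c2.png',np.hstack([a,b]))
E
```

```text
[0.51727749 0.15417459 0.17770467]
```

View pics/c2.png

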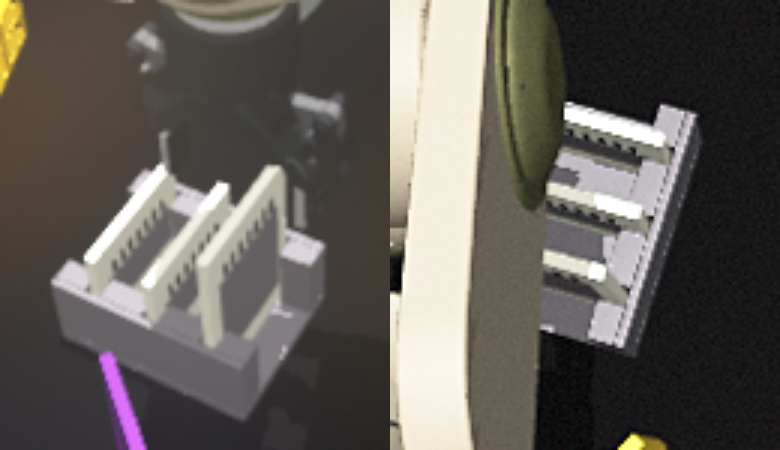

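```bash
python3 - <<'E'
from h import *
s=get_image('side')
p=np.array([.517,.154]); n=np.array([.966,-.259])
for off in(-.05,0,.05):
  for z in (.148,.165,.2): print(off,z,(proj(s,[*(p+n*off),z])-[205,150])*3)
E
```

```text
-0.05 0.148 [310.96643692 237.96403828]
-0.05 0.165 [311.07106486 220.55304394]
-0.05 0.2 [311.29710488 182.93204744]
0 0.148 [241.26944353 208.90584927]
0 0.165 [240.30037547 191.36959757]
0 0.2 [238.20811034 153.5118205 ]
0.05 0.148 [174.06026352 180.8859423 ]
0.05 0.165 [172.09377908 163.24436098]
0.05 0.2 [167.85174472 125.1919527 ]
```

Predicted fingertip pixels match the picture: the tips are at about (300,222) and (165,165), and the plate's top centre is at (240,209) between them. Descending and gripping.

Call:
{"method": "arm_command", "body": {"plan": [[[0.8,0,0,0,0,0],[1.4,0,0,0,0,0],[1.75,0,0,0,0,0],[1.75,0,0,0,0,0],[1.75,0,0,0,0,0]]]}}

```text
time_s: 3.35
position: [0.5172, 0.1546, 0.1333]
tool_rot: [[0.001, 0.966, -0.258], [0.0, -0.258, -0.966], [-1.0, 0.001, -0.0]]
ft_force: [0.3, -0.8, -0.7]
grip_width: 0.0853
```

Call:
{"method": "arm_command", "body": {"plan": [[[0,0,0,0,0,0],[0,0,0,0,0,0],[0,0,0,0,0,0],[0,0,0,0,0,0],[0,0,0,0,0,0],[0,0,0,0,0,0],[0,0,0,0,0,0],[0,0,0,0,0,0],[0,0,0,0,0,0],[0,0,0,0,0,0]]], "jaw": 1, "newtons": 50}}

```text
time_s: 4.35
position: [0.5169, 0.1546, 0.1327]
tool_rot: [[0.0, 0.966, -0.258], [0.0, -0.258, -0.966], [-1.0, 0.0, -0.0]]
ft_force: [0.3, -0.2, 3.4]
grip_width: 0.0072
```

Call:
{"method": "arm_command", "body": {"plan": [[[-0.3,0,0,0,0,0],[-0.8,0,0,0,0,0],[-1.4,0,0,0,0,0],[-2.0,0,0,0,0,0],[-2.7,0,0,0,0,0],[-3.4,0,0,0,0,0],[-4.1,0,0,0,0,0],[-4.7,0,0,0,0,0],[-5.2,0,0,0,0,0],[-5.2,0,0,0,0,0]]]}}

```text
time_s: 5.35
position: [0.5171, 0.1546, 0.2641]
tool_rot: [[0.003, 0.966, -0.258], [0.0, -0.258, -0.966], [-1.0, 0.003, -0.001]]
ft_force: [0.2, -0.2, -2.1]
grip_width: 0.0074
```

Call:
{"method": "arm_command", "body": {"plan": [[[0,0.2,0.4,0.05,0,0],[0,0.6,1.3,0.1,0,0],[0,1.1,2.4,0.2,0,0],[0,1.6,3.6,0.3,0,0],[0,2.2,4.9,0.4,0,0],[0,2.8,6.2,0.45,0,0],[0,3.4,7.5,0.5,0,0],[0,4.0,8.8,0.55,0,0],[0,4.6,10.0,0.6,0,0],[0,5.1,11.1,0.67,0,0]]]}}

```text
time_s: 6.35
position: [0.568, -0.1488, 0.2613]
tool_rot: [[-0.002, 0.945, -0.326], [0.001, -0.326, -0.945], [-1.0, -0.002, -0.0]]
ft_force: [0.5, -0.1, -1.9]
grip_width: 0.0074
```

Call:
{"method": "arm_command", "body": {"plan": [[[0,0.2,0.8,0,0,0],[0,0.35,1.3,0,0,0],[0,0.5,1.6,0,0,0],[0,0.5,1.6,0,0,0],[0,0.5,1.6,0,0,0]]]}}

```text
time_s: 6.85
position: [0.5672, -0.1877, 0.2624]
tool_rot: [[-0.0, 0.946, -0.324], [0.0, -0.324, -0.946], [-1.0, -0.0, -0.0]]
ft_force: [0.2, -0.2, -1.4]
grip_width: 0.0077
```

```bash
python3 - <<'E'
from h import *
s=get_image('side'); c=get_image('top')
print(sensors.observe()['position'],sensors.observe()['tool_rot'])
a=cv2.resize(s['img'][40:190,230:380,::-1],None,fx=3,fy=3); b=cv2.resize(c['img'][80:230,380:500,::-1],None,fx=3,fy=3)
cv2.imwrite('pics/c3.png',np.hstack([a,b]))
p=np.array([.578,-.2095]);y=np.array([.326,.945]);n=np.array([.945,-.326])
for i,j in((-1,-1),(-1,1),(1,1),(1,-1)): 
  P=p+i*.026*n+j*.076*y
  print('rim',(proj(s,[*P,.075])-[230,40])*3,(proj(c,[*P,.075])-[380,80])*3+[450,0])
E
```

```text
[ 0.56727729 -0.18741604  0.26266545] [[ 4.07091060e-05  9.46057807e-01 -3.23997876e-01]
 [ 1.88599527e-04 -3.23997878e-01 -9.46057789e-01]
 [-9.99999981e-01 -2.25926794e-05 -1.91615719e-04]]
rim [281.08791396 231.5040831 ] [781.44450109 325.61252569]
rim [186.86141319 326.28700534] [540.62587209 237.22648882]
rim [134.98204135 304.39751696] [567.811591   158.46073169]
rim [231.62693432 212.66202177] [805.86436904 245.5536857 ]
```

View pics/c3.png

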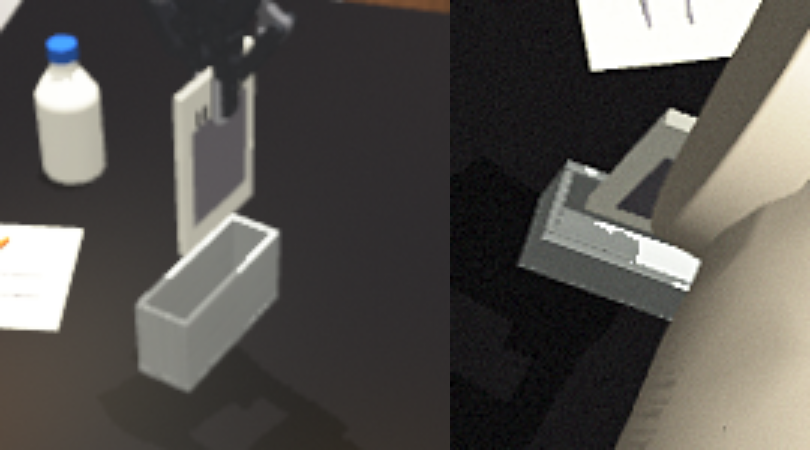

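```bash
python3 - <<'E'
from h import *
s=get_image('side'); c=get_image('top'); o=sensors.observe(); p=o['position']; z=o['tool_rot'][:,2]
for h in(.138,-.002):
  for w in(-.05,.05):
    P=p+w*z; P[2]=p[2]-.1327+.010+h
    print(h,w,(proj(s,P)-[230,40])*3,(proj(c,P)-[380,80])*3+[450,0])
E
```

```text
0.138 -0.05 [176.72423122  98.25025657] [666.21473568 111.94938901]
0.138 0.05 [249.82805984  38.19086445] [886.27529288 192.67483059]
-0.002 -0.05 [181.96578619 255.70963289] [585.25124436 200.47386738]
-0.002 0.05 [247.89081654 193.05431657] [759.01752722 263.68043966]
```

Call:
{"method": "arm_command", "body": {"plan": [[[0,0.3,0.3,0,0,0],[0,0.7,0.7,0,0,0],[0,0.7,0.7,0,0,0],[0,0.7,0.7,0,0,0]]]}}

```text
time_s: 7.45
position: [0.5781, -0.2107, 0.2623]
tool_rot: [[-0.0, 0.946, -0.325], [0.0, -0.325, -0.946], [-1.0, -0.0, -0.0]]
ft_force: [0.6, -0.8, -1.0]
grip_width: 0.0073
```

The plate's corners project to within about 2 px of where they are seen, so it has not slipped or tilted. Lowering it now.

Call:
{"method": "arm_command", "body": {"plan": [[[0.4,0,0,0,0,0],[1.0,0,0,0,0,0],[1.7,0,0,0,0,0],[2.4,0,0,0,0,0],[3.0,0,0,0,0,0],[3.6,0,0,0,0,0],[4.2,0,0,0,0,0],[4.6,0,0,0,0,0],[4.8,0,0,0,0,0],[4.8,0,0,0,0,0]]]}}

```text
time_s: 8.45
position: [0.5779, -0.2103, 0.1421]
tool_rot: [[-0.001, 0.946, -0.325], [0.001, -0.325, -0.946], [-1.0, -0.001, -0.0]]
ft_force: [0.1, 0.1, -2.0]
grip_width: 0.0074
```

Call:
{"method": "arm_command", "body": {"plan": [[[0.1,0,0,0,0,0],[0.2,0,0,0,0,0],[0.3,0,0,0,0,0],[0.38,0,0,0,0,0],[0.38,0,0,0,0,0],[0.38,0,0,0,0,0]]]}}

```text
time_s: 9.05
position: [0.5781, -0.2106, 0.1331]
tool_rot: [[0.0, 0.946, -0.325], [-0.0, -0.325, -0.946], [-1.0, 0.0, -0.0]]
ft_force: [1.0, -0.6, -2.2]
grip_width: 0.0075
```

Call:
{"method": "arm_command", "body": {"plan": [[[0.04,0,0,0,0,0],[0.08,0,0,0,0,0],[0.12,0,0,0,0,0],[0.12,0,0,0,0,0],[0.12,0,0,0,0,0]]]}}

```text
time_s: 9.55
position: [0.5782, -0.2106, 0.1307]
tool_rot: [[0.001, 0.946, -0.325], [-0.0, -0.325, -0.946], [-1.0, 0.001, 0.0]]
ft_force: [-1.6, 0.0, 4.9]
grip_width: 0.0078
```

The wrist force went from -2 N to +5 N, so the plate is on the floor. Opening, waiting, then lifting straight away.

Call:
{"method": "arm_command", "body": {"plan": [[[0,0,0,0,0,0],[0,0,0,0,0,0],[0,0,0,0,0,0],[0,0,0,0,0,0],[0,0,0,0,0,0],[0,0,0,0,0,0],[0,0,0,0,0,0],[0,0,0,0,0,0],[0,0,0,0,0,0],[0,0,0,0,0,0]]], "jaw": 0}}

```text
time_s: 10.55
position: [0.5781, -0.2106, 0.1301]
tool_rot: [[0.0, 0.946, -0.325], [-0.0, -0.325, -0.946], [-1.0, 0.0, -0.0]]
ft_force: [-0.2, -0.1, 0.4]
grip_width: 0.0854
```

Call:
{"method": "arm_command", "body": {"plan": [[[-0.3,0,0,0,0,0],[-0.8,0,0,0,0,0],[-1.5,0,0,0,0,0],[-2.3,0,0,0,0,0],[-3.1,0,0,0,0,0],[-3.9,0,0,0,0,0],[-4.6,0,0,0,0,0],[-5.2,0,0,0,0,0],[-5.2,0,0,0,0,0],[-5.2,0,0,0,0,0]]]}}

```text
time_s: 11.55
position: [0.578, -0.2105, 0.2603]
tool_rot: [[0.0, 0.946, -0.325], [-0.0, -0.325, -0.946], [-1.0, 0.001, 0.0]]
ft_force: [0.8, -0.4, -0.2]
grip_width: 0.0855
```

```bash
python3 - <<'E'
from h import *
s=get_image('side'); c=get_image('top')
a=cv2.resize(s['img'][60:300,200:360,::-1],None,fx=2.5,fy=2.5); b=cv2.resize(c['img'][90:330,200:360,::-1],None,fx=2.5,fy=2.5); 
cv2.imwrite('pics/c4.png',np.hstack([a,cv2.resize(c['img'][80:240,200:510,::-1],(390,600))]))
E
```

```text
(no output)
```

View pics/c4.png

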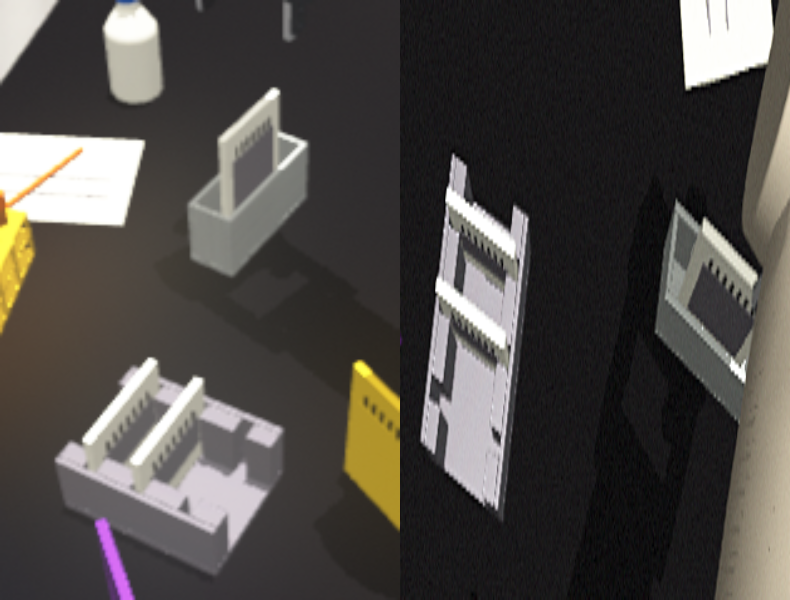

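The picture shows the tall plate standing in the trough, with its top at about (250,110) in the left half. Both short cassettes are in their slots at (120,410) and (170,430), and the gripper is clear above. Handing in.

```bash
python3 -c "
from rig import workorder; print(workorder.close_job())"
```

```text
the job is handed in; nothing more can be done
None
```

I pulled the tall cassette straight up out of its slot and carried it upright to the trough. There I lowered it to the floor, let go and lifted the gripper clear, and handed the job in at about 12 s of the 48 s allowed.

- **Placing:** I let go only after the wrist force rose from about -2 N to +5 N, at the height expected for the trough's floor.
- **Last picture:** the tall cassette stands nearly upright inside the trough, both short cassettes are upright in their slots, and the gripper is well above everything. I judged this by eye and did not measure final poses from it.
- **Disagreement:** one trough corner appeared about 3 mm from where I predicted it in the side view, well within the 16 mm of room on each side. No check failed.

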